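Flip the restock tags of the pipette tip racks

ROBOT

A 7-joint arm with a two-finger parallel gripper is mounted at the origin on the work surface. World frame = base frame: x ahead of the robot, y to its left, z up, the work surface at z = 0. Lengths are in m, angles in degrees, forces in N, time in s.
With the tool pointing down it reaches from about 0.4 to 0.875 m from the base axis. Payload 19.3 kg.
Tool frame: the origin (TCP) lies midway between the tips of the shut fingers; the grasp point (between the pads) lies 19 mm behind it; z points along the fingers, y is the line along which they close (so a half turn about z gives the same grasp; the last joint's range is limited). The gripper opens to 85 mm and grips with 20 to 120 N. Pads are 22 mm wide; open, the fingers measure 114 mm over their backs; the gripper's body (76 mm by 85 mm) begins 54 mm behind the grasp point. The pads swing forward as they close: fully open they stand 13 mm farther back than shut.
Start: joints at [66.222, 29.874, -2.08, 91.645, 1.215, 58.505, -6.463], TCP at [0.211, -0.588, 0.231] pointing down, gripper open.
Joint ranges: [-166.77, 166.77], [-17.47, 122.26], [-85.68, 81.53], [9.62, 139.38], [-72.42, 252.41], [9.2, 110.78], [-144.41, 144.41]. Speed limits (degrees/s): [108.29, 108.29, 136.94, 136.94, 172.46, 172.46, 172.46].

INTERFACE

Orientations are given as a 3x3 rotation matrix whose columns are the frame's x, y, z axes.
In Python, from workcell import * gives the robot as it stands. The module is installed in compiled form; this text tells all that it offers. Calls block until the motion is done:
- move_to(position, orientation): joint-space move of the TCP to a pose.
- movel(position, velocity=0.15, rotation=None, f_stop=None): straight line of the TCP; rotation=None keeps the orientation; velocity is the mean speed in m/s. With f_stop (N) it stops when the force on the tool has changed by that much, and returns True; else False.
- movej(angles): joint-space move.
- gripper_to(opening, f_grip=None): opening from 0.0 (shut) to 1.0 (fully open); f_grip is the grip in N (None keeps the last); returns when the fingers have stopped.
- pause(seconds).
- inverse_kinematics(position, orientation): joint angles nearest the present ones, or None.
- grab_frame(name): name is "scene" or "side" or "wrist"; returns the picture (384x512x3 uint8, blue, green, red); there is no depth.
- get_calibration(name): a dict with "fov_y" (degrees; the focal length in pixels is half the picture's height over the tangent of half this angle, whatever the lens; pixels are square), "cx", "cy" (the principal point, pixels), "dist" ([k1, k2, p1, p2, k3] as OpenCV has them; the pictures are not rectified), "R" (3x3) and "t" (3): a world point X has camera coordinates R X + t. Camera axes: x right, y down, z forward; pixel columns grow to the right and rows downward; lengths in m; the calibration is good to about 2 mm. A picture is of the moment at which its call begins: read the wrist's pose just before it. get_calibration takes no time and is no camera call; for the wrist camera it gives the pose at the moment of the call.
A pose or a line that the arm cannot do raises IKError and nothing moves.
- job_done(): hands the job in; it is judged then, once.
Readings, each from a call of its own:
- get_time(): time.
- get_joint_positions(): joint angles.
- get_qvel(): joint speeds.
- get_joint_efforts(): joint torques, N m.
- get_tool_pos(): TCP position.
- get_tool_rot(): TCP orientation.
- get_wrist_force(): force on the tool from outside, world axes, zero at the start.
- get_ft_torque(): the same for the moment, N m.
- get_width(): opening from 0.0 (shut) to 1.0 (fully open).
- get_gripper_force(): force on a finger pad.
Only numpy, scipy, OpenCV 4.12 (cv2) and the standard library are available. Lean on these libraries where they do the work, as an engineer would, in place of code of your own. Each camera call takes 0.05 s, during which the arm holds its last target. There are 200 camera calls.

TASK

On the lab bench a board holds four pipette tip racks, each with its own hinged status tag standing at its end. With a fingertip, push tags over on their hinges so that the tags of the full racks lie with the green face up and the tags of the empty racks with the red face up. Grasp nothing, and leave the racks, the bottle and the jar standing where they are.

Things in the scene. Friction and masses are not known exactly. Their poses are not given: they have to be found in the camera images.
- hinge_a (a point): Centre of the hinge pin of tag_a, 30 mm above the work surface; x along the pin away from the robot, y to the left, z up. Low fixed bracket, 74 mm (x) by 30 mm (y), ears at x = +-33 mm reach 6 mm above the pin. When leaning, the tag's free edge is 36 mm to the side and 43 mm above the pin, with open space below it. Its place in the row varies.
- tag_a (a joint): Swing (rad) of tag_a, a 20-40 g plate 50 mm wide, 4 mm thick, 56 mm from pin to free edge (8 mm bead). 0 upright; +0.7 leans left (+y of hinge_a), on its stop, GREEN face up; -0.7 leans right, RED face up. No spring, light friction: it falls to the side it leans to. Pushed at the overhanging edge, across and slightly up, past upright, it drops to the other side.
- hinge_b (a point): Centre of the hinge pin of tag_b, 30 mm above the work surface; x along the pin away from the robot, y to the left, z up. Low fixed bracket, 74 mm (x) by 30 mm (y), ears at x = +-33 mm reach 6 mm above the pin. When leaning, the tag's free edge is 36 mm to the side and 43 mm above the pin, with open space below it. Its place in the row varies.
- tag_b (a joint): Swing (rad) of tag_b, a 20-40 g plate 50 mm wide, 4 mm thick, 56 mm from pin to free edge (8 mm bead). 0 upright; +0.7 leans left (+y of hinge_b), on its stop, GREEN face up; -0.7 leans right, RED face up. No spring, light friction: it falls to the side it leans to. Pushed at the overhanging edge, across and slightly up, past upright, it drops to the other side.
- hinge_c (a point): Centre of the hinge pin of tag_c, 30 mm above the work surface; x along the pin away from the robot, y to the left, z up. Low fixed bracket, 74 mm (x) by 30 mm (y), ears at x = +-33 mm reach 6 mm above the pin. When leaning, the tag's free edge is 36 mm to the side and 43 mm above the pin, with open space below it. Its place in the row varies.
- tag_c (a joint): Swing (rad) of tag_c, a 20-40 g plate 50 mm wide, 4 mm thick, 56 mm from pin to free edge (8 mm bead). 0 upright; +0.7 leans left (+y of hinge_c), on its stop, GREEN face up; -0.7 leans right, RED face up. No spring, light friction: it falls to the side it leans to. Pushed at the overhanging edge, across and slightly up, past upright, it drops to the other side.
- hinge_d (a point): Centre of the hinge pin of tag_d, 30 mm above the work surface; x along the pin away from the robot, y to the left, z up. Low fixed bracket, 74 mm (x) by 30 mm (y), ears at x = +-33 mm reach 6 mm above the pin. When leaning, the tag's free edge is 36 mm to the side and 43 mm above the pin, with open space below it. Its place in the row varies.
- tag_d (a joint): Swing (rad) of tag_d, a 20-40 g plate 50 mm wide, 4 mm thick, 56 mm from pin to free edge (8 mm bead). 0 upright; +0.7 leans left (+y of hinge_d), on its stop, GREEN face up; -0.7 leans right, RED face up. No spring, light friction: it falls to the side it leans to. Pushed at the overhanging edge, across and slightly up, past upright, it drops to the other side.
- full_1: Loose pipette tip rack (bin), FULL: beige tray 104 x 64 x 42 mm (x, y, z) with a blue deck, top of deck at 52 mm, 24 cream tips standing 13 mm above the deck. Origin: centre of its underside, z up. It stands on the board behind one tag, on the robot's side, its centre about 105 mm from that tag's hinge (along -x of the hinge). Do not shift it.
- full_2: Loose pipette tip rack (bin), FULL: beige tray 104 x 64 x 42 mm (x, y, z) with a blue deck, top of deck at 52 mm, 24 cream tips standing 13 mm above the deck. Origin: centre of its underside, z up. It stands on the board behind one tag, on the robot's side, its centre about 105 mm from that tag's hinge (along -x of the hinge). Do not shift it.
- empty_1: Loose pipette tip rack (bin), EMPTY: beige tray 104 x 64 x 42 mm (x, y, z) with a blue deck, top of deck at 52 mm, 24 bare dark holes and no tips. Origin: centre of its underside, z up. It stands on the board behind one tag, on the robot's side, its centre about 105 mm from that tag's hinge (along -x of the hinge). Do not shift it.
- empty_2: Loose pipette tip rack (bin), EMPTY: beige tray 104 x 64 x 42 mm (x, y, z) with a blue deck, top of deck at 52 mm, 24 bare dark holes and no tips. Origin: centre of its underside, z up. It stands on the board behind one tag, on the robot's side, its centre about 105 mm from that tag's hinge (along -x of the hinge). Do not shift it.
- board: Fixed grey board 230 x 560 x 12 mm lying on the bench. Origin: centre of its underside; x away from the robot, y to the left along the row. The four hinges stand in a row along y, 60 mm beyond its centre line (+x), 135 mm apart.
- bottle: Bystander: amber bottle, 42 mm diameter, 85 mm tall, on the bench just beyond the board's right end. Origin: centre of its underside.
- jar: Bystander: jar with red cap, 54 mm diameter, 60 mm tall, on the bench just beyond the board's left end. Origin: centre of its underside.
There are look-alikes about, which are no part of the job. What is shaped like the full_2 but yellow is not meant.

How it is judged (in metres and radians):
At the end, for the whole second after the job is handed in: Every tag of a full rack leans left, green up (joint above 0.55), every tag of an empty rack leans right, red up (joint below -0.55), all tags at rest (below 0.1 rad/s), the racks still at their tags (((horizontal distance between full_1 and hinge_a below 0.14 m and horizontal distance between empty_1 and hinge_c below 0.14 m and value of joint tag_a above 0.55 rad and value of joint tag_c below -0.55 rad) or (horizontal distance between full_1 and hinge_c below 0.14 m and horizontal distance between empty_1 and hinge_a below 0.14 m and value of joint tag_c above 0.55 rad and value of joint tag_a below -0.55 rad)) and ((horizontal distance between full_2 and hinge_b below 0.14 m and horizontal distance between empty_2 and hinge_d below 0.14 m and value of joint tag_b above 0.55 rad and value of joint tag_d below -0.55 rad) or (horizontal distance between full_2 and hinge_d below 0.14 m and horizontal distance between empty_2 and hinge_b below 0.14 m and value of joint tag_d above 0.55 rad and value of joint tag_b below -0.55 rad)) and velocity of joint tag_a between -0.1 and 0.1 rad/s and velocity of joint tag_b between -0.1 and 0.1 rad/s and velocity of joint tag_c between -0.1 and 0.1 rad/s and velocity of joint tag_d between -0.1 and 0.1 rad/s); the robot touches nothing.
It fails at once if a rack, the bottle or the jar is shifted by more than 20 mm, lifted or knocked over (distance of any of full_1, full_2, empty_1, empty_2, bottle, jar from where it was at the start of the episode above 0.02 m or angle between any of full_1, full_2, empty_1, empty_2, bottle, jar's own z axis and vertical above 0.3 rad).
It also fails if it takes over 38 s, if anything falls off the work surface, if the arm or the gripper's body presses on something with over 40 N, if the wrist force passes 120 N, or if a joint passes its speed limit or range.

## Working session

There is one attempt and no reset: what is moved stays moved. The work goes in short steps, each a Python script; the robot and the scene stay as the last script left them, time stands still between calls to the robot, and variables do not carry over. Pictures are saved under pics/ and viewed, at most 10 in all, crops included, and the job is handed in when it is done.

```bash
mkdir -p pics; python3 - <<'E'
from workcell import *
import cv2,numpy as np
for n in("scene","side"):
    cv2.imwrite(f"pics/{n}0.png",grab_frame(n)); c=get_calibration(n); print(n,c, -np.array(c["R"]).T@np.array(c["t"]))
print(get_time())
E
```

```text
scene {'fov_y': 44.20479139078977, 'cx': 252.1054144725525, 'cy': 189.54772049058676, 'dist': array([-0.01252087,  0.        ,  0.        ,  0.        ,  0.        ]), 'R': array([[ 0.84661185,  0.53169312, -0.02346938],
       [ 0.28844261, -0.4954521 , -0.81934613],
       [-0.44726865,  0.68689857, -0.57281857]]), 't': array([-0.42879785, -0.14945002,  1.64790347])} [ 1.14318865 -0.977999    0.81143479]
side {'fov_y': 51.32935084216115, 'cx': 249.5644990219322, 'cy': 197.20751893954716, 'dist': array([-0.06622596,  0.        ,  0.        ,  0.        ,  0.        ]), 'R': array([[-0.95364298, -0.30083265, -0.00804822],
       [-0.22977248,  0.74513121, -0.62608633],
       [ 0.19434419, -0.59521357, -0.77971221]]), 't': array([0.52313658, 0.20812669, 0.98666188])} [0.35495531 0.58956941 0.90382791]
0.1
```

View pics/scene0.png

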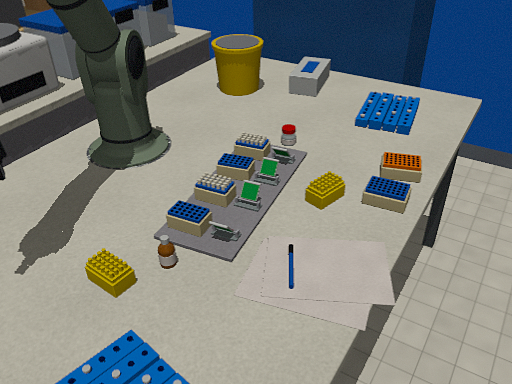

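View pics/side0.png

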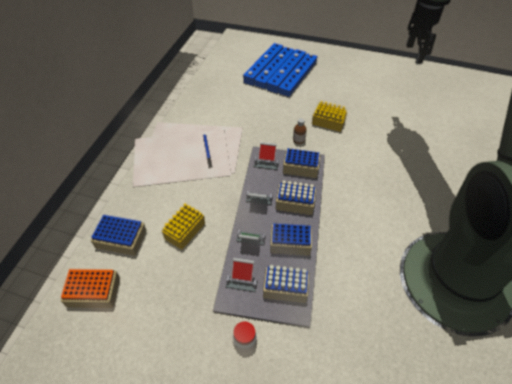

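The side view (rows ~155 to 285, board column ~270) and the scene view show the racks from right to left as empty, full, empty, full. Tags 1 and 4 are red up: side (267,153) and (242,271). Tags 2 and 3 are green up: scene (250,195) and (268,170). So tag 3 must go right and tag 4 left, and one fingertip can do both from the gap between them. Next I locate them.

```bash
cat > h.py <<'E'
import cv2,numpy as np
def ray(c,px,z):
    f=192/np.tan(np.radians(c["fov_y"]/2)); K=np.array([[f,0,c["cx"]],[0,f,c["cy"]],[0,0,1]])
    u=cv2.undistortPoints(np.array(px,float).reshape(-1,1,2),K,np.array(c["dist"])).reshape(-1,2)
    R=np.array(c["R"]);o=-R.T@np.array(c["t"]); d=np.c_[u,np.ones(len(u))]@R
    return o+d*((z-o[2])/d[:,2])[:,None]
def blobs(im,col):
    h=cv2.cvtColor(im,cv2.COLOR_BGR2HSV).astype(int);H,S,V=h[...,0],h[...,1],h[...,2]
    m=((H<8)|(H>172))if col=="red" else (H>45)&(H<85)
    m=(m&(S>120)&(V>70)).astype(np.uint8)
    n,_,s,c=cv2.connectedComponentsWithStats(m)
    return [(c[i],s[i]) for i in range(1,n) if s[i,4]>40]
E
python3 - <<'E'
from h import *; from workcell import get_calibration
P={}
for n,col in(("side","red"),("scene","green")):
    c=get_calibration(n)
    for p,s in blobs(cv2.imread(f"pics/{n}0.png"),col):print(n,col,p.round(1),s,ray(c,[p],.055).round(4)) 
# board corners by eye: side
print(ray(get_calibration("side"),[[252,147],[325,154],[216,312],[311,324]],.012).round(3))
print(ray(get_calibration("scene"),[[155,238],[234,258],[307,152]],.012).round(3))
E
```

```text
side red [266.9 152.2] [259 145  16  16 214] [[ 0.569  -0.2385  0.055 ]]
side red [242.1 270.6] [233 262  20  18 308] [[0.5161 0.1605 0.055 ]]
side red [244.1 331.9] [234 321  21  22 367] [[0.4655 0.3005 0.055 ]]
scene green [268.3 166.9] [260 159  18  17 200] [[0.5317 0.0536 0.055 ]]
scene green [249.5 190.9] [241 182  18  19 231] [[ 0.5497 -0.0799  0.055 ]]
[[ 0.632 -0.289  0.012]
 [ 0.403 -0.327  0.012]
 [ 0.549  0.26   0.012]
 [ 0.33   0.223  0.012]]
[[ 0.418 -0.332  0.012]
 [ 0.636 -0.289  0.012]
 [ 0.561  0.256  0.012]]
```

```bash
python3 - <<'E'
from h import *; from workcell import *
yd=np.array([-.0529,.399,0]);yd/=np.linalg.norm(yd);xd=np.array([yd[1],-yd[0],0]);z=np.array([0,0,-1.])
g=np.array([.5239,.1070,0])
best=None;q0=np.array(get_joint_positions())
for s in(1,-1):
    y=s*xd;R=np.c_[np.cross(y,z),y,z];q=inverse_kinematics(g+[0,0,.055],R)
    if q is not None:
        d=abs(np.array(q)-q0).max();print(s,np.round(q,1))
        if best is None or d<best[0]:best=(d,R)
R=best[1]
gripper_to(0.0)
move_to(g+[0,0,.22],R)
print(get_time(),movel(g+[0,0,.055],.12,f_stop=6),get_tool_pos(),get_wrist_force())
cv2.imwrite("pics/gap.png",np.hstack([cv2.resize(grab_frame("side")[220:320,190:340],None,fx=2.6,fy=2.6),cv2.resize(grab_frame("scene")[110:210,220:370],None,fx=2.6,fy=2.6)]))
np.save("R.npy",R)
E
```

```text
1 [  3.4  39.4 -29.4 111.5  31.1  37.2 -38.2]
-1 [ -47.2   46.5   43.3  114.1  -50.2   40.3 -144.2]
3.5583 False [0.52427093 0.10703442 0.05558283] [-0.91205753 -0.31344444  0.0441348 ]
```

View pics/gap.png

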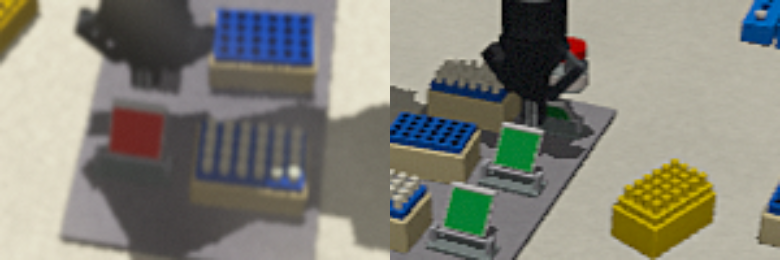

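The shut fingertip is down in the gap. Red tag 4 (left crop, 137,132) and green tag 3 (right crop, 518,150) sit on either side, with nothing touched. Now I push both.

```bash
python3 - <<'E'
from h import *; from workcell import *
R=np.load("R.npy");g=np.array([.5239,.1070,0])
yd=np.array([-.0529,.399,0]);yd/=np.linalg.norm(yd)
for s in(1,-1):
    for d,zz in((40,.058),(75,.074)):
        r=movel(g+s*yd*d/1e3+[0,0,zz],.08,f_stop=15);print(s,d,r,np.round(get_wrist_force(),1))
    movel(g+s*yd*.04+[0,0,.075],.12)
    movel(g+[0,0,.06],.12)
movel(g+[0,0,.25],.2); movej([50,30,-2,92,1,58,-6] if 0 else [-35,30,-29,100,31,50,-38]);pause(.3)
print(get_time(),get_tool_pos())
a,b=grab_frame("side"),grab_frame("scene")
for n,i,c in(("side",a,"red"),("scene",b,"green")):
    for p,s in blobs(i,c):print(n,p.round(),s[4])
cv2.imwrite("pics/end.png",np.hstack([cv2.resize(a[130:360,180:360],None,fx=2,fy=2),cv2.resize(b[110:290,140:330],None,fx=2.1,fy=2.5556)]))
E
```

```text
1 40 False [ 0.4 -0.3 -0.8]
1 75 False [ 0.6 -0.  -0.3]
-1 40 False [-0.1  0.1  0.6]
-1 75 False [ 0.1 -0.3  1.1]
12.3833 [0.43956275 0.44825107 0.20458944]
side [267. 152.] 208
side [252. 225.] 223
scene [285. 146.] 174
scene [250. 191.] 232
```

View pics/end.png

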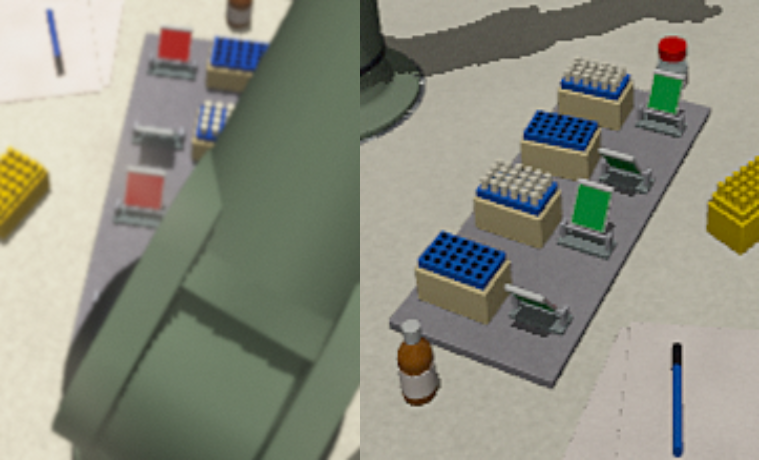

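The scene crop shows the full racks' tags green up, at (665,95) and (592,208). The empty racks' tags lean right, at (622,165) and (535,300), and the side crop shows both red. The racks, bottle and jar have not moved, and the arm is clear at z = 0.20.

```bash
python3 -c "
from workcell import *
print(get_wrist_force());print(job_done())"
```

```text
[ 0.19694884 -0.1754102   0.89276327]
the job is handed in; nothing more can be done
None
```

The job is handed in: I pushed over the two wrong tags, so both full racks' tags are green up and both empty racks' tags are red up, nothing else was moved, and the arm was clear at about 12 s; the verdict itself was not shown.

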